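Clear the front bottles, weigh the vial behind them, put the bottles back

ROBOT

A 6-joint arm with a two-finger parallel gripper is mounted at the origin on a cart in front of the work surface, level with it; the furniture and walls round the work are solid. World frame = base frame: x ahead of the robot, y to its left, z up, the work surface at z = 0. Lengths are in mm, angles in rad, forces in N, time in s.
With the tool pointing down it reaches from about 275 to 1000 mm from the base axis. Payload 8.4 kg.
Tool frame: the origin (TCP) lies at the very end of the fingers, on their centre line; the grasp point (between the pads) lies 19 mm behind it; z points along the fingers, y is the direction in which the jaws open and shut (so a half turn about z gives the same grasp; the last joint's range is limited). The gripper opens to 85 mm and grips with 20 to 120 N. Pads are 22 mm wide; open, the fingers measure 114 mm over their backs; the gripper's body (76 mm by 85 mm) begins 54 mm behind the grasp point. The pads swing forward as they close: fully open they stand 13 mm farther back than shut.
Start: joints at [-0.002, 0.353, 1.633, -0, 1.155, -0.002], TCP at [625.002, -0, 231.281] pointing down, gripper open.
Joint ranges: [-2.63, 2.63], [-0.92, 2.1], [0.06, 2.66], [-1.3, 4.44], [0, 2.69], [-3.02, 3.02]. Speed limits (rad/s): [2.22, 2.22, 2.79, 3.14, 3.14, 3.14].

INTERFACE

Orientations are given as [roll, pitch, yaw] about the fixed x, y, z axes, in that order (R = Rz(yaw) Ry(pitch) Rx(roll)).
In Python, from rig import sense, grab_frame, get_calibration, sign_off, boxes_of, trace gives the robot as it stands.
- The arm moves only by the tool servo_tool, never from a script. Its argument "rows" is a list of rows, each a list of 3 entries, a list of its own where there are three numbers: the finger opening in mm, from 0 to 85.4, then the shift along the tool's x, y, z in mm, then the turn, a rotation vector about the tool's x, y, z in degrees. A call has 1 to 8 rows; each row shifts and turns the commanded pose from where the row before left it, along the tool's axes as they then stand; what a row does not reach is not made up. A row lasts 1/8 s, in which the tool goes at most 62.5 mm and 10.7 degrees, less where a joint would pass 70% of its speed; a pose out of reach is approached as far as the arm can. A call is refused whole if a number of a shift passes 62.5 or a number of a turn 10.7, either way. A call with a gripper value outside its range is refused whole. The fingers move at their own pace and stop on an object; "force" is the grip in N (left out, the last holds). Time passes only in rows, so rows that do not move let the fingers close. It gives the time, the measured TCP pose, the force and the opening at its end, in the units of the state.
- sense(): the state, without advancing time (a new reading comes with each control period).
- grab_frame(name): name is "scene" or "side" or "wrist"; returns the picture (480x640x3 uint8, blue, green, red); there is no depth.
- get_calibration(name): a dict with "intrinsics" (3x3 intrinsics, pixels), "k1" (the pictures are not rectified: a ray, as slopes to the right and down, at radius r is drawn at 1 + k1 r^2 times it, then the intrinsics apply), "world_to_cam" (4x4, takes a point from world to camera coordinates). Camera axes: x right, y down, z forward; pixel columns grow to the right and rows downward; lengths in mm; the calibration is good to about 2 mm. A picture is of the moment at which its call begins: read the wrist's pose just before it. get_calibration takes no time and is no camera call; for the wrist camera it gives the pose at the moment of the call.
- sign_off(): hands the job in, once; it reports no verdict.
Trained networks look in the newest picture that a camera, given by its name, has taken for a name from the list of things; names that differ only in an ending like _2 or _b are one class to them, and where a whole thing is asked for, a point or a joint stands for the part that bears it (a point fixed in the world has none). Each returns a list of dicts, best first, with "conf" (0 to 1); they miss things now and then, are a little off and sometimes report something else, mostly with a low value. They report only what shows in the picture. A call takes as long as a camera call.
- boxes_of(camera, thing): "centre" ([x, y, z] in mm, in the coordinates of the camera as it stood for that picture, good to about 4 mm: the middle of the surface that is visible of it).
- trace(camera, thing): "mask" (480x640 bool, what is visible of it).
The state is a dict: "clock": time; "qpos": joint angles; "qvel": joint speeds; "joint_efforts": joint torques, N m; "eef_pos": TCP position; "tcp_rot": TCP orientation; "contact_force": force on the tool from outside, world axes, zero at the start; "wrist_torque": the same for the moment, N m; "opening": opening from 0.0 (shut) to 1.0 (fully open).
Only numpy, scipy, OpenCV 4.12 (cv2) and the standard library are available. Lean on these libraries where they do the work, as an engineer would, in place of code of your own. Each camera call takes 0.05 s, during which the arm holds its last target. There are 200 camera calls.

TASK

The clear glass vial at the back of the white tray has to go on the balance, but the tall bottle and the tall jar stand in front of it: first park both of them upright in the empty steel tray, then stand the vial upright in the middle of the balance's round pan. Only when the vial is on the pan, put the bottle and the jar back on the white tray, each upright on the very ring where it stood at the start. Set things down gently, knock nothing over, and leave the small dark bottle, the pot and the matchbox where they are.

Things in the scene. Friction and masses are not known exactly. Their poses are not given: they have to be found in the camera images.
- bottle: Tall amber glass bottle with a black screw cap, 50 mm in diameter, 150 mm high; cap 24 mm in diameter from 134 mm to 150 mm above its underside, neck 20 mm in diameter from 116 to 134 mm, cylindrical body up to 93 mm; white paper label. Loose, 150 to 310 g, standing on one of the two large rings at the front of the white tray. Origin: centre of its underside, z up along its axis.
- jar: Tall clear glass jar, 50 mm in diameter, 125 mm high; white cap 45 mm in diameter from 109 mm to 125 mm above its underside, cylindrical body up to 95 mm; white paper label. Loose, 140 to 280 g, standing on the other large ring at the front of the white tray. Origin: centre of its underside, z up along its axis.
- vial: Clear glass vial with a grey cap, 20 mm in diameter, 57 mm high, 20 g, standing on one of the two small rings at the back (far side) of the white tray. Origin: centre of its underside, z up along its axis. This one goes on the balance.
- dark_bottle: Small dark serum bottle with a black cap, 20 mm in diameter, 46 mm high, loose, standing on the other small ring at the back of the white tray. Origin: centre of its underside. Bystander: stays where it is.
- tray: White plastic tray, fixed, 150 mm (its x) by 170 mm (its y), floor 4 mm thick, rim 9 mm high. Origin: centre of its underside, on the bench; x points away from the robot (within 0.2 rad). Grey rings flush with its floor: two of 56 mm for bottle and jar at about x -30, y +42 and -42 mm (front), two of 27 mm for the small ones at x +25, y +30 and -30 mm (back). Who stands on which varies.
- steel_tray: Empty oblong stainless steel tray, the parking place, always at the same spot ahead of the robot and a little to its right. Outside 210 mm (its x, away from the robot) by 280 mm (its y), floor 2 mm thick with 185 by 255 mm of flat inside, walls 35 mm high. Origin: centre of its underside, on the bench. Room for both, for example at y +60 and -60 mm in its frame.
- balance: White bench balance, fixed, 150 mm (its x) by 105 mm (its y), case top 28 mm above the bench, dark display on the side toward the robot; stands left or right of the white tray. Origin: on the bench right below the centre of the round steel pan, which is 80 mm in diameter, its flat top 38 mm above the origin (it does not give way). The case reaches from x -97 to +53 mm.
- pot: Round glass pot of cotton, 80 mm in diameter, 61 mm high, loose, on the bench to the right of the steel tray. Origin: centre of its underside. Bystander: stays where it is.
- matchbox: Closed matchbox lying flat, 36x51x15 mm, loose, on the bench between the robot and the steel tray. Origin: centre of its underside. Bystander: stays where it is.

How it is judged (in metres and radians):
On the way, in this order (a step that is already met when the one before it is completed fails the run):
1. the bottle and the jar both stand upright in the steel tray, let go, with the vial still in its place (x of bottle in the frame of steel_tray between -0.085 and 0.085 m and y of bottle in the frame of steel_tray between -0.12 and 0.12 m and z of bottle in the frame of steel_tray between -0.002 and 0.007 m and angle between each of bottle, jar's own z axis and vertical below 0.1 rad and linear speed of each of bottle, jar below 0.03 m/s and contact force between the fingers and bottle below 0.1 N and x of jar in the frame of steel_tray between -0.085 and 0.085 m and y of jar in the frame of steel_tray between -0.12 and 0.12 m and z of jar in the frame of steel_tray between -0.002 and 0.007 m and contact force between the fingers and jar below 0.1 N and distance of vial from where it was at the start of the episode below 0.03 m), for 0.2 s.
2. the vial stands upright on the pan, let go, within 15 mm of its centre, while the bottle and the jar still stand in the steel tray (horizontal distance between vial and balance below 0.015 m and z of vial in the frame of balance between 0.034 and 0.043 m and angle between each of vial, bottle, jar's own z axis and vertical below 0.1 rad and linear speed of each of vial, bottle, jar below 0.03 m/s and contact force between the fingers and vial below 0.1 N and x of bottle in the frame of steel_tray between -0.085 and 0.085 m and y of bottle in the frame of steel_tray between -0.12 and 0.12 m and z of bottle in the frame of steel_tray between -0.002 and 0.007 m and contact force between the fingers and bottle below 0.1 N and x of jar in the frame of steel_tray between -0.085 and 0.085 m and y of jar in the frame of steel_tray between -0.12 and 0.12 m and z of jar in the frame of steel_tray between -0.002 and 0.007 m and contact force between the fingers and jar below 0.1 N), for 0.2 s.
At the end, for the whole second after the job is handed in: The bottle and the jar each stand upright (within 0.1 rad) within 15 mm of where they stood at the start, the vial stands upright on the balance pan within 15 mm of its centre, all three released and at rest; the dark bottle, the pot and the matchbox are within 15 mm of where they were (distance of each of bottle, jar, dark_bottle, pot, matchbox from where it was at the start of the episode below 0.015 m and angle between each of bottle, jar, vial's own z axis and vertical below 0.1 rad and linear speed of each of bottle, jar, vial below 0.03 m/s and contact force between the fingers and bottle below 0.1 N and contact force between the fingers and jar below 0.1 N and horizontal distance between vial and balance below 0.015 m and z of vial in the frame of balance between 0.034 and 0.043 m and contact force between the fingers and vial below 0.1 N); the robot touches nothing.
It fails at once if the bottle, the jar, the vial or the dark bottle is knocked over (tilted more than 0.6 rad) (angle between any of bottle, jar, vial, dark_bottle's own z axis and vertical above 0.6 rad).
It fails at once if the dark bottle, the pot or the matchbox is moved by more than 25 mm (distance of any of dark_bottle, pot, matchbox from where it was at the start of the episode above 0.025 m).
It fails at once if the bottle or the jar is dropped or slammed down (more than 60 N on the white or the steel tray) (contact force between any of bottle, jar and tray above 60 N or contact force between any of bottle, jar and steel_tray above 60 N).
It also fails if it takes over 128 s, if anything falls off the work surface, if the arm or the gripper's body presses on something with over 40 N, if the wrist force passes 120 N, or if a joint passes its speed limit or range.

## Working session

There is one attempt and no reset: what is moved stays moved. The work goes in short steps, Python scripts to look and compute and a tool call to move; the robot and the scene stay as the last step left them, time stands still between calls to the robot, and variables do not carry over. Pictures are saved under pics/ and viewed, about 12 in all and at most 16, crops included, and the job is handed in when it is done.

Besides the shell and the picture viewer there is one more tool, called as name(argument=value, ...) on one line, values as JSON. servo_tool: Moves the arm, as the interface text tells. Its arguments: {"type":"object","properties":{"rows":{"type":"array","items":{"type":"array"}},"force":{"type":"number"}},"required":["rows"]}

```bash
mkdir -p pics
cat > h.py <<'E'
import numpy as np, cv2
from rig import *
def ray(cam,uv,c=None):
    c=c or get_calibration(cam); K=np.array(c["intrinsics"]);T=np.array(c["world_to_cam"])
    d=cv2.undistortPoints(np.array([[uv]],float),K,np.array([c["k1"],0,0,0.]))[0,0]
    R=T[:3,:3];o=-R.T@T[:3,3]; return o,R.T@np.array([d[0],d[1],1])
def atz(cam,uv,z,c=None):
    o,d=ray(cam,uv,c); return o+d*(z-o[2])/d[2]
def proj(cam,P,c=None):
    c=c or get_calibration(cam);T=np.array(c["world_to_cam"])
    r,_=cv2.Rodrigues(T[:3,:3]); return cv2.projectPoints(np.array(P,float).reshape(-1,1,3),r,T[:3,3],np.array(c["intrinsics"]),np.array([c["k1"],0,0,0.]))[0][:,0]
def toworld(cam,p,c=None):
    T=np.array((c or get_calibration(cam))["world_to_cam"]); return T[:3,:3].T@(np.array(p)-T[:3,3])
E
python3 - <<'E'
from h import *
s=sense();print(s["clock"],s["eef_pos"],s["tcp_rot"])
ims=[]
for cam in ["scene","side","wrist"]:
    im=grab_frame(cam);cv2.imwrite(f"pics/{cam}0.png",im);c=get_calibration(cam)
    print(cam,"campos",ray(cam,(320,240))[0].round(),c["k1"])
    for t in ["bottle","jar","vial","dark_bottle","tray","steel_tray","balance","pot","matchbox"]:
        b=boxes_of(cam,t)[:2]
        print(cam,t,[(round(x["conf"],2),toworld(cam,x["centre"],c).round().tolist()) for x in b])
print(sense()["clock"])
E
```

```text
0.0 [ 6.24528278e+02 -1.46579735e-02  2.30537279e+02] [-3.14018696e+00  5.02654401e-06  1.57076987e+00]
scene campos [-418. -601. 1055.] -0.0789049373661791
scene bottle [(0.89, [440.0, 84.0, 81.0])]
scene jar [(0.67, [456.0, 165.0, 82.0])]
scene vial [(0.57, [510.0, 86.0, 38.0])]
scene dark_bottle [(0.67, [466.0, 327.0, 31.0])]
scene tray [(0.93, [464.0, 85.0, 5.0])]
scene steel_tray []
scene balance [(0.93, [466.0, 326.0, 30.0])]
scene pot [(0.85, [448.0, -391.0, 53.0])]
scene matchbox [(0.72, [379.0, -85.0, 15.0])]
side campos [ 302. -743.  713.] -0.03167917898563825
side bottle [(0.81, [454.0, 79.0, 79.0])]
side jar [(0.73, [471.0, 171.0, 117.0]), (0.56, [454.0, 77.0, 81.0])]
side vial [(0.69, [509.0, 90.0, 40.0])]
side dark_bottle [(0.46, [522.0, 149.0, 39.0])]
side tray [(0.77, [507.0, 101.0, 7.0])]
side steel_tray []
side balance [(0.84, [452.0, 327.0, 31.0])]
side pot [(0.81, [458.0, -396.0, 53.0])]
side matchbox [(0.7, [382.0, -83.0, 18.0])]
wrist campos [624.  68. 374.] -0.06893552674617404
wrist bottle [(0.91, [465.0, 95.0, 105.0]), (0.64, [524.0, 156.0, 45.0])]
wrist jar [(0.82, [485.0, 157.0, 77.0]), (0.19, [460.0, 92.0, 103.0])]
wrist vial [(0.63, [516.0, 100.0, 50.0])]
wrist dark_bottle [(0.68, [527.0, 157.0, 44.0]), (0.64, [519.0, 100.0, 52.0])]
wrist tray [(0.61, [512.0, 132.0, 3.0])]
wrist steel_tray [(0.54, [465.0, 94.0, 104.0])]
wrist balance []
wrist pot []
wrist matchbox [(0.94, [383.0, -76.0, 11.0])]
1.5
```

View pics/scene0.png

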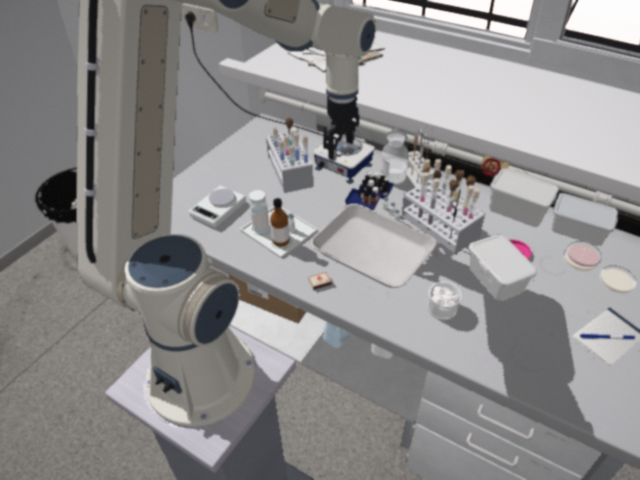

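View pics/side0.png

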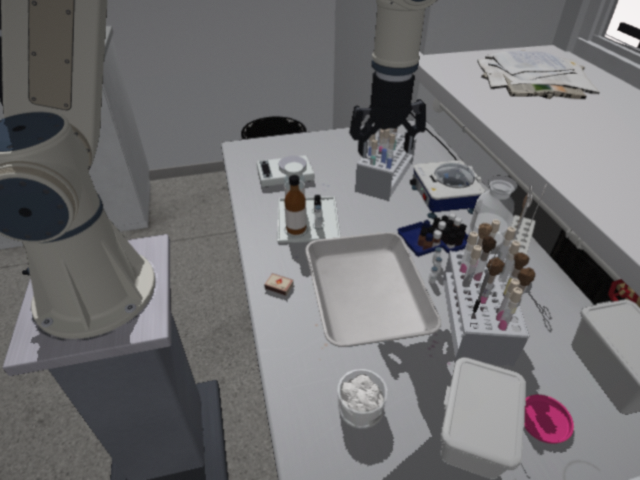

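The scene view shows the bottle (280,225), the jar (259,210), the balance pan (222,198) and the steel tray (375,245). The side view agrees with it. Next I'll zoom in.

Run:
```python
from h import *
a=cv2.imread("pics/scene0.png")[160:290,180:445];b=cv2.imread("pics/side0.png")[140:350,225:445]
A=cv2.resize(a,None,fx=3,fy=3,interpolation=cv2.INTER_CUBIC);cv2.imwrite("pics/z1.png",A)
for n,cs in [("scene",[(362,207),(437,240),(392,283),(314,241)]),("side",[(308,243),(396,233),(438,328),(329,345)])]:
    P=np.array([atz(n,p,35) for p in cs]);print(n,P.round().tolist(),P.mean(0).round())
```

```text
scene [[671.0, -46.0, 35.0], [653.0, -291.0, 35.0], [447.0, -256.0, 35.0], [476.0, -3.0, 35.0]] [ 562. -149.   35.]
side [[464.0, 4.0, 35.0], [670.0, -10.0, 35.0], [647.0, -287.0, 35.0], [439.0, -275.0, 35.0]] [ 555. -142.   35.]
```

View pics/z1.png

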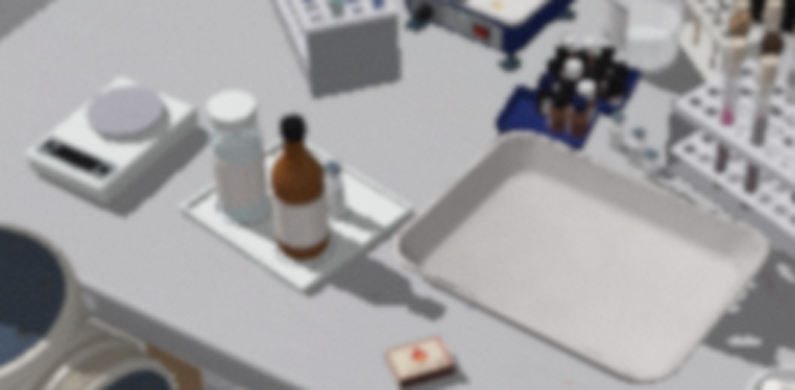

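View pics/wrist0.png

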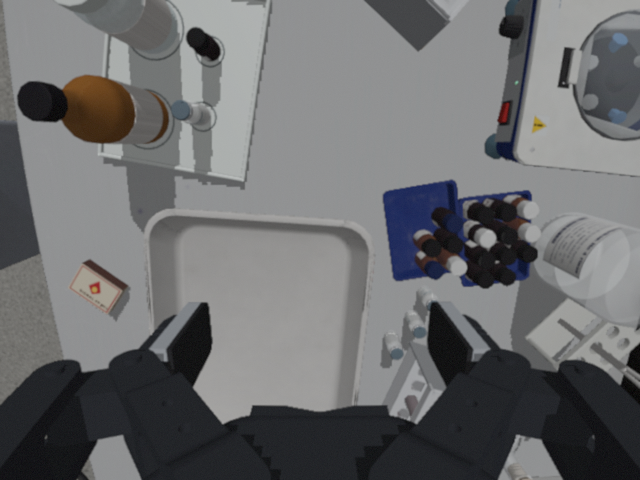

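The wrist view shows the vial ring at about (200,115), the dark bottle's ring at (207,50), the bottle cap top at (38,102), the tray's right corners at (245,181) and (99,155), and the matchbox at (98,288).

Run:
```python
from h import *
W=lambda p,z:atz("wrist",p,z).round(1)
print("vialring",W((200,115),4),"darkring",W((207,50),4),"cap",W((38,102),150),"vialcap",W((180,110),57))
print("corners",W((245,181),9),W((99,155),9))
print("steel right wall/top left..",W((147,225),35),W((373,235),35),W((160,212),35),W((360,222),35), "mid walls x",W((148,300),35),W((366,300),35))
print("pan scene",atz("scene",(180+127/3,160+111/3),38),"side",atz("side",(293,163),38))
print("jar cap scene",atz("scene",(180+233/3,160+107/3),125),"bottle cap",atz("scene",(180+293/3,160+125/3),150), "side",atz("side",(294,180),150))
for c in ("scene","side"):
    print(c,"balance corners",[])
print([atz("scene",(180+x/3,160+y/3),28).round().tolist() for x,y in ((122,78),(198,112),(104,190),(28,152))])
```

```text
vialring [509.1  98.5   4. ] darkring [519.5 157.2   4. ] cap [454.8  96.9 150. ] vialcap [509.   98.4  57. ]
corners [551.   35.1   9. ] [405.2  62.4   9. ]
steel right wall/top left.. [459.3  -3.6  35. ] [675.7 -13.7  35. ] [473.5   8.9  35. ] [663.   -1.1  35. ] mid walls x [450.2 -81.5  35. ] [671.3 -80.7  35. ]
pan scene [494.07702754 336.98753276  38.        ] side [498.07316055 340.18568296  38.        ]
jar cap scene [470.88850928 175.52474884 125.        ] bottle cap [453.73019747  93.40439463 150.        ] side [453.65489322  90.31055256 150.        ]
scene balance corners []
side balance corners []
[[543.0, 386.0, 28.0], [539.0, 282.0, 28.0], [397.0, 287.0, 28.0], [402.0, 390.0, 28.0]]
```

servo_tool(rows=[[60,[16,-28.5,0],[0,0,0]],[60,[16,-28.5,0],[0,0,0]],[60,[16,-28.5,0],[0,0,0]],[60,[16,-28.5,0],[0,0,0]],[60,[16,-28.5,0],[0,0,0]],[60,[16,-28.5,0],[0,0,0]],[60,[0,0,30],[0,0,0]],[60,[0,0,0],[0,0,0]]], force=30)

```text
clock: 2.5
eef_pos: [452.6, 95.9, 200.2]
tcp_rot: [-3.139, 0.001, 1.571]
contact_force: [-0.0, -0.0, 0.4]
opening: 0.706
```

Run:
```python
from h import *
s=sense();print(s["clock"],s["eef_pos"],s["tcp_rot"],s["opening"])
c=get_calibration("wrist");im=grab_frame("wrist");cv2.imwrite("pics/w1.png",im)
T=np.array(c["world_to_cam"]);print("look",T[2,:3].round(2))
for P in ([454,96,150],[452.7,96.4,4],[467.7,179,125],[467.7,179,4],[509,98.4,57],[519.5,157,4]): print(P,proj("wrist",[P],c).round(0))
```

```text
2.5 [452.61846937  95.9149304  200.18086477] [-3.13868656e+00  6.44890604e-04  1.57130951e+00] 0.7055503867599353
look [-0.   -0.26 -0.96]
[454, 96, 150] [[323. 272.]]
[452.7, 96.4, 4] [[320. 220.]]
[467.7, 179, 125] [[347. 119.]]
[467.7, 179, 4] [[337. 129.]]
[509, 98.4, 57] [[391. 231.]]
[519.5, 157, 4] [[395. 154.]]
```

View pics/w1.png

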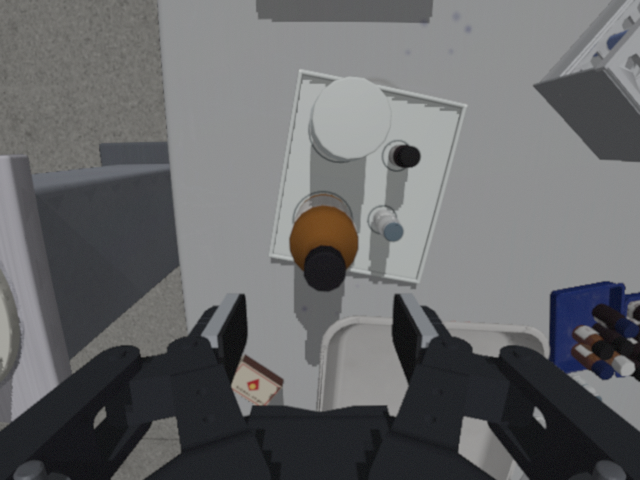

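The cap top is at (325,269), centred between the fingers, and the jar cap is at (350,118). Both match the estimates, so I'll descend and grip the cap.

servo_tool(rows=[[60,[1,1.5,15],[0,0,0]],[60,[0,0,20],[0,0,0]],[60,[0,0,20],[0,0,0]],[60,[0,0,12],[0,0,0]],[60,[0,0,6],[0,0,0]],[60,[0,0,0],[0,0,0]],[40,[0,0,0],[0,0,0]],[30,[0,0,0],[0,0,0]]], force=40)

```text
clock: 3.55
eef_pos: [455.9, 97.1, 128.8]
tcp_rot: [3.141, -0.0, 1.571]
contact_force: [-0.1, -0.6, -0.3]
opening: 0.35
```

servo_tool(rows=[[15,[0,0,0],[0,0,0]],[15,[0,0,0],[0,0,0]],[15,[0,0,0],[0,0,0]],[15,[0,0,0],[0,0,0]]])

```text
clock: 4.05
eef_pos: [455.9, 97.1, 128.8]
tcp_rot: [3.141, -0.0, 1.571]
contact_force: [-1.1, 1.4, 6.0]
opening: 0.26
```

servo_tool(rows=[[15,[0,0,-4],[0,0,0]],[15,[0,0,-10],[0,0,0]],[15,[0,0,-16],[0,0,0]],[15,[0,0,-18],[0,0,0]],[15,[0,0,-16],[0,0,0]],[15,[0,0,-12],[0,0,0]],[15,[0,0,-4],[0,0,0]],[15,[0,0,0],[0,0,0]]])

```text
clock: 5.05
eef_pos: [455.4, 97.0, 208.3]
tcp_rot: [3.142, -0.0, 1.571]
contact_force: [0.3, -0.2, -3.4]
opening: 0.264
```

Run:
```python
from h import *
s=sense();print(s["clock"],s["eef_pos"],s["contact_force"],s["opening"])
im=grab_frame("side");a=cv2.resize(im[100:300,200:440],None,fx=2.5,fy=2.5);cv2.imwrite("pics/s1.png",a)
```

```text
5.05 [455.41277988  96.97978942 208.26265584] [ 0.334574   -0.16701888 -3.44609939] 0.2639957197966571
```

View pics/s1.png

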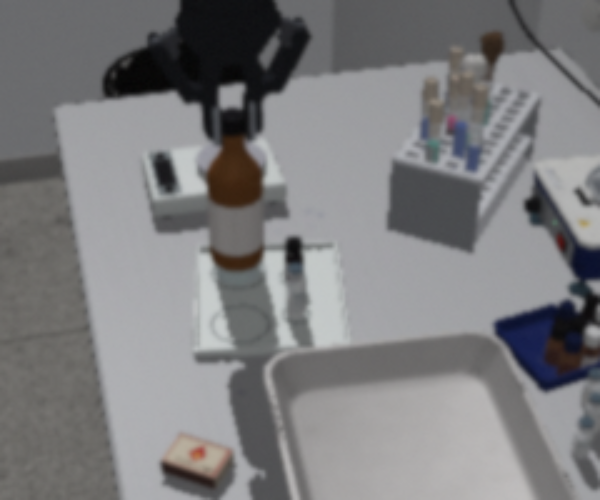

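The bottle is held and upright, and its ring is visible and empty. Next I'll carry it to the steel tray.

servo_tool(rows=[[15,[-9,3,0],[0,0,0]],[15,[-18,6,0],[0,0,0]],[15,[-27,9,0],[0,0,0]],[15,[-33,11,0],[0,0,0]],[15,[-36,12,0],[0,0,0]],[15,[-36,12,0],[0,0,0]],[15,[-36,12,0],[0,0,0]],[15,[-33,11,0],[0,0,0]]])

```text
clock: 6.1
eef_pos: [531.5, -133.0, 207.7]
tcp_rot: [-3.141, -0.0, 1.57]
contact_force: [0.3, 0.5, -2.2]
opening: 0.263
```

servo_tool(rows=[[15,[-27,9,0],[0,0,0]],[15,[-21,7,0],[0,0,0]],[15,[-15,5,10],[0,0,0]],[15,[-8,3,20],[0,0,0]],[15,[0,0,20],[0,0,0]],[15,[0,0,15],[0,0,0]],[15,[0,0,7],[0,0,0]],[15,[0,0,3],[0,0,0]]])

```text
clock: 7.1
eef_pos: [555.5, -201.7, 132.8]
tcp_rot: [-3.141, -0.0, 1.571]
contact_force: [-0.6, -0.1, -3.1]
opening: 0.264
```

servo_tool(rows=[[15,[0,0,2],[0,0,0]],[15,[0,0,1.5],[0,0,0]],[15,[0,0,1],[0,0,0]],[15,[0,0,1],[0,0,0]],[15,[0,0,0.5],[0,0,0]],[15,[0,0,0.5],[0,0,0]],[15,[0,0,0],[0,0,0]]])

```text
clock: 7.98
eef_pos: [555.6, -202.1, 127.0]
tcp_rot: [3.141, 0.0, 1.571]
contact_force: [-0.4, -0.5, -1.4]
opening: 0.263
```

servo_tool(rows=[[15,[0,0,0.5],[0,0,0]],[15,[0,0,0.5],[0,0,0]],[15,[0,0,0],[0,0,0]]])

```text
clock: 8.35
eef_pos: [556.1, -202.3, 126.9]
tcp_rot: [3.14, 0.001, 1.571]
contact_force: [-2.3, 1.4, 8.9]
opening: 0.26
```

Touching down: +9 N upward. I'll release it slowly.

servo_tool(rows=[[26,[0,0,0],[0,0,0]],[30,[0,0,0],[0,0,0]],[40,[0,0,0],[0,0,0]],[60,[0,0,0],[0,0,0]],[60,[0,0,0],[0,0,0]],[60,[0,0,-15],[0,0,0]],[60,[0,0,-30],[0,0,0]],[60,[0,0,-30],[0,0,0]]])

```text
clock: 9.35
eef_pos: [555.6, -202.0, 202.6]
tcp_rot: [3.141, 0.0, 1.571]
contact_force: [0.8, 0.1, 0.1]
opening: 0.704
```

servo_tool(rows=[[75,[20,-4.5,0],[0,0,0]],[75,[32,-7.5,0],[0,0,0]],[75,[40,-9,0],[0,0,0]],[75,[40,-9,0],[0,0,0]],[75,[40,-9,0],[0,0,0]],[75,[40,-9,0],[0,0,0]],[75,[40,-9,0],[0,0,0]],[75,[40,-9,0],[0,0,0]]])

```text
clock: 10.35
eef_pos: [488.2, 91.7, 200.6]
tcp_rot: [-3.141, -0.0, 1.571]
contact_force: [0.5, 0.4, 0.2]
opening: 0.879
```

servo_tool(rows=[[75,[35,-8,0],[0,0,0]],[75,[28,-6,0],[0,0,0]],[75,[18,-4,0],[0,0,0]],[75,[8,-2,0],[0,0,0]],[75,[0,0,0],[0,0,0]],[75,[0,0,0],[0,0,0]]])

```text
clock: 11.1
eef_pos: [469.6, 178.3, 200.7]
tcp_rot: [-3.141, 0.0, 1.57]
contact_force: [0.5, -0.8, -0.9]
opening: 0.876
```

Run:
```python
from h import *
s=sense();print(s["clock"],s["eef_pos"],s["contact_force"],s["opening"])
c=get_calibration("wrist");im=grab_frame("wrist")
b=boxes_of("wrist","jar");print([(x["conf"],toworld("wrist",x["centre"],c).round()) for x in b])
t=trace("wrist","jar")
m=t[0]["mask"].astype(np.uint8)
# white cap: bright pixels
print(proj("wrist",[[469.5,179.5,129],[469.5-22.5,179.5,129],[469.5+22.5,179.5,129],[469.5,157,129]],c).round(1),np.argwhere(m).min(0),np.argwhere(m).max(0))
cv2.imwrite("pics/w2.png",im)
```

```text
11.1 [469.59440273 178.33607794 200.71374356] [ 0.48605251 -0.79567619 -0.94638873] 0.8761371865658454
[(0.57, array([467., 186., 128.]))]Traceback (most recent call last):
  File "<stdin>", line 6, in <module>
IndexError: list index out of range
```

Run:
```python
from h import *
c=get_calibration("wrist");im=grab_frame("wrist")
print(proj("wrist",[[469.5,179.5,129],[469.5-22.5,179.5,129],[469.5+22.5,179.5,129],[469.5,157,129]],c).round(1))
cv2.imwrite("pics/w2.png",im)
```

```text
[[319.8 259.1]
 [283.1 259.1]
 [356.6 259. ]
 [319.9 293.2]]
```

View pics/w2.png

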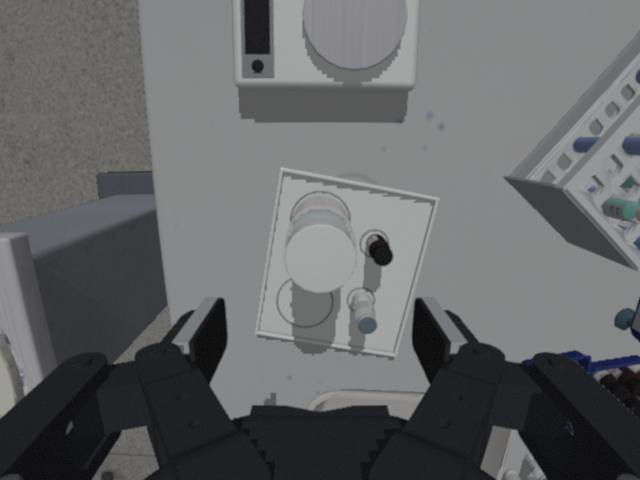

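The jar cap spans u 285–356 with its centre near (320,257), as predicted. I'll descend 102 mm and grip.

servo_tool(rows=[[75,[0.5,0,15],[0,0,0]],[75,[0,0,25],[0,0,0]],[75,[0,0,25],[0,0,0]],[75,[0,0,20],[0,0,0]],[75,[0,0,12],[0,0,0]],[70,[0,0,5],[0,0,0]],[60,[0,0,0],[0,0,0]],[50,[0,0,0],[0,0,0]]])

```text
clock: 12.3
eef_pos: [469.9, 179.7, 99.3]
tcp_rot: [3.141, -0.0, 1.571]
contact_force: [-0.2, 0.1, 0.8]
opening: 0.586
```

servo_tool(rows=[[36,[0,0,0],[0,0,0]],[36,[0,0,0],[0,0,0]],[36,[0,0,0],[0,0,0]],[36,[0,0,0],[0,0,0]]])

```text
clock: 12.8
eef_pos: [470.1, 179.7, 99.6]
tcp_rot: [3.14, -0.001, 1.571]
contact_force: [-0.4, 0.2, 5.3]
opening: 0.509
```

servo_tool(rows=[[36,[0,0,-4],[0,0,0]],[36,[0,0,-10],[0,0,0]],[36,[0,0,-16],[0,0,0]],[36,[0,0,-18],[0,0,0]],[36,[0,0,-16],[0,0,0]],[36,[0,0,-12],[0,0,0]],[36,[0,0,-4],[0,0,0]],[36,[0,0,0],[0,0,0]]])

```text
clock: 13.8
eef_pos: [469.5, 179.5, 178.8]
tcp_rot: [3.142, -0.0, 1.571]
contact_force: [-0.6, 0.2, -2.9]
opening: 0.512
```

Run:
```python
from h import *
s=sense();print(s["clock"],s["eef_pos"],s["contact_force"],s["opening"])
im=grab_frame("side");a=cv2.resize(im[100:340,200:440],None,fx=2.5,fy=2.5);cv2.imwrite("pics/s2.png",a)
```

```text
13.8 [469.45953048 179.47630716 178.82354134] [-0.55273748  0.20377768 -2.93514221] 0.5116177424605552
```

View pics/s2.png

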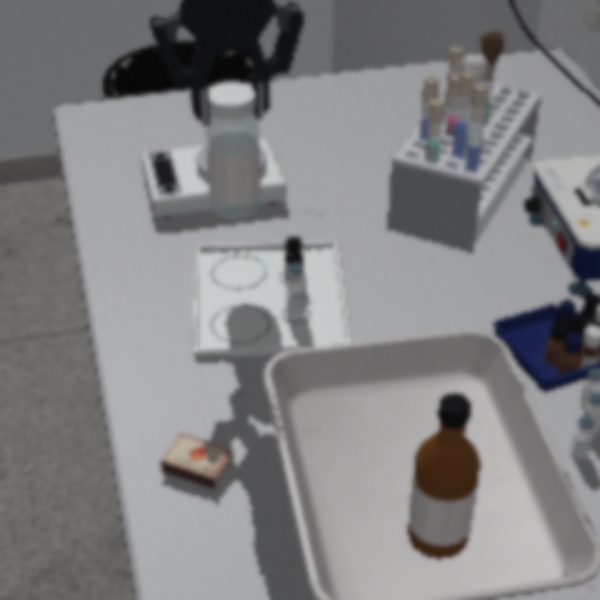

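The jar is held upright and the bottle is standing in the steel tray. Next I'll carry the jar over.

servo_tool(rows=[[36,[-9,3,0],[0,0,0]],[36,[-18,6,0],[0,0,0]],[36,[-27,9,0],[0,0,0]],[36,[-33,11,0],[0,0,0]],[36,[-33,12,0],[0,0,0]],[36,[-33,12,0],[0,0,0]],[36,[-33,11,0],[0,0,0]],[36,[-27,10,0],[0,0,0]]])

```text
clock: 14.85
eef_pos: [543.5, -35.4, 178.2]
tcp_rot: [-3.141, 0.0, 1.57]
contact_force: [-0.4, 0.7, -2.2]
opening: 0.514
```

servo_tool(rows=[[36,[-21,7,0],[0,0,0]],[36,[-15,5,0],[0,0,0]],[36,[-9,3,10],[0,0,0]],[36,[-4,1,20],[0,0,0]],[36,[0,0,20],[0,0,0]],[36,[0,0,15],[0,0,0]],[36,[0,0,8],[0,0,0]],[36,[0,0,3],[0,0,0]]])

```text
clock: 15.85
eef_pos: [559.4, -82.3, 102.4]
tcp_rot: [-3.141, -0.0, 1.571]
contact_force: [0.4, 0.4, -2.6]
opening: 0.516
```

servo_tool(rows=[[36,[0,0,2],[0,0,0]],[36,[0,0,1.5],[0,0,0]],[36,[0,0,1],[0,0,0]],[36,[0,0,1],[0,0,0]],[36,[0,0,0.5],[0,0,0]],[36,[0,0,0],[0,0,0]]])

```text
clock: 16.6
eef_pos: [559.8, -82.6, 97.6]
tcp_rot: [3.141, 0.0, 1.571]
contact_force: [-2.3, 0.5, 6.0]
opening: 0.514
```

servo_tool(rows=[[46,[0,0,0],[0,0,0]],[50,[0,0,0],[0,0,0]],[60,[0,0,0],[0,0,0]],[75,[0,0,0],[0,0,0]],[75,[0,0,0],[0,0,0]],[75,[0,0,-15],[0,0,0]],[75,[0,0,-30],[0,0,0]],[75,[0,0,-30],[0,0,0]]])

```text
clock: 17.6
eef_pos: [559.6, -82.5, 173.5]
tcp_rot: [3.141, 0.0, 1.571]
contact_force: [0.7, 0.0, 0.7]
opening: 0.877
```

servo_tool(rows=[[60,[20,-5.5,0],[0,0,0]],[60,[35,-10,0],[0,0,0]],[60,[40,-11,0],[0,0,0]],[60,[40,-11,0],[0,0,0]],[60,[28,-8,10],[0,0,0]],[60,[13,-4,15],[0,0,0]],[60,[5,-1,15],[0,0,0]],[60,[0,0,0],[0,0,0]]])

```text
clock: 18.6
eef_pos: [508.0, 98.1, 130.1]
tcp_rot: [-3.139, 0.001, 1.571]
contact_force: [-0.5, 0.2, 0.8]
opening: 0.701
```

Run:
```python
from h import *
s=sense();print(s["clock"],s["eef_pos"],s["contact_force"],s["opening"])
c=get_calibration("wrist");im=grab_frame("wrist")
for t in ("vial","dark_bottle"): print(t,[(x["conf"],toworld("wrist",x["centre"],c).round()) for x in boxes_of("wrist",t)])
print(proj("wrist",[[509,98.4,61],[519,98.4,61],[509,98.4,4],[509,98.4,42]],c).round(1))
cv2.imwrite("pics/w3.png",im)
c2=np.array([[ -0.,0,0]])
```

```text
18.6 [507.96641256  98.06309511 130.12111365] [-0.4972747   0.19867068  0.75387625] 0.7007633821988772
vial [(0.65, array([513., 105.,  59.]))]
dark_bottle [(0.9, array([521., 158.,  54.]))]
[[322.2 261.5]
 [338.7 261.5]
 [321.8 238.5]
 [322.  252.7]]
```

View pics/w3.png

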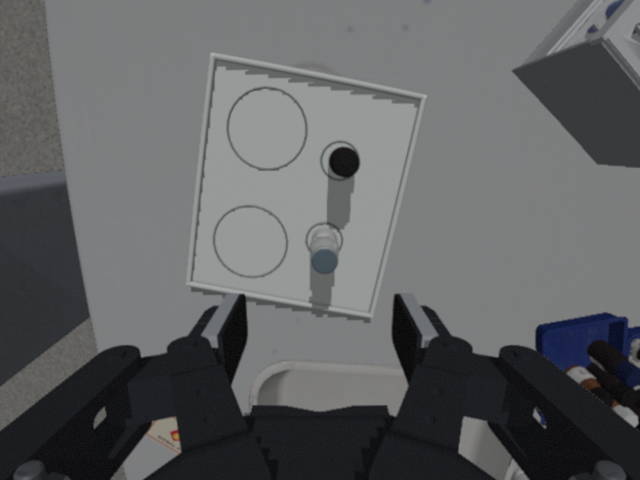

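The vial cap is at (324,260), the dark bottle cap at (344,162), and the empty rings are at (250,241) and (267,128).

Run:
```python
from h import *
for p,z in (((324,260.5),61),((323.5,239.5),4),((250.3,241),4),((267,128.5),4),((340.5,161),4)): print(p,atz("wrist",p,z).round(1))
```

```text
(324, 260.5) [511.8  98.3  61. ]
(323.5, 239.5) [512.2  97.1   4. ]
(250.3, 241) [456.2  96.    4. ]
(267, 128.5) [472.  178.3   4. ]
(340.5, 161) [524.3 155.6   4. ]
```

servo_tool(rows=[[50,[0,1.5,15],[0,0,0]],[50,[0,0,25],[0,0,0]],[50,[0,0,25],[0,0,0]],[50,[0,0,20],[0,0,0]],[50,[0,0,13],[0,0,0]],[50,[0,0,8],[0,0,0]],[40,[0,0,0],[0,0,0]],[30,[0,0,0],[0,0,0]]], force=20)

```text
clock: 19.75
eef_pos: [510.9, 98.6, 26.3]
tcp_rot: [3.141, -0.0, 1.571]
contact_force: [0.2, -0.2, 0.9]
opening: 0.351
```

servo_tool(rows=[[24,[0,0,0],[0,0,0]],[18,[0,0,0],[0,0,0]],[14,[0,0,0],[0,0,0]],[14,[0,0,0],[0,0,0]],[14,[0,0,0],[0,0,0]]])

```text
clock: 20.38
eef_pos: [510.9, 98.6, 26.3]
tcp_rot: [3.141, -0.0, 1.571]
contact_force: [-1.7, -0.5, 6.5]
opening: 0.222
```

servo_tool(rows=[[14,[0,0,-4],[0,0,0]],[14,[0,0,-12],[0,0,0]],[14,[0,0,-20],[0,0,0]],[14,[0,0,-20],[0,0,0]],[14,[0,0,-14],[0,0,0]],[14,[10,0,-5],[0,0,0]],[14,[20,-2,0],[0,0,0]],[14,[28,-3,0],[0,0,0]]])

```text
clock: 21.38
eef_pos: [505.2, 157.2, 100.6]
tcp_rot: [-3.141, 0.0, 1.57]
contact_force: [-0.1, -0.0, 0.1]
opening: 0.222
```

servo_tool(rows=[[14,[30,-3,0],[0,0,0]],[14,[28,-3,0],[0,0,0]],[14,[18,-3,0],[0,0,0]],[14,[8,-1,0],[0,0,0]],[14,[0,0,0],[0,0,0]],[14,[0,0,0],[0,0,0]]])

```text
clock: 22.12
eef_pos: [495.5, 239.8, 100.7]
tcp_rot: [-3.141, 0.0, 1.57]
contact_force: [0.1, -0.9, 0.2]
opening: 0.222
```

Run:
```python
from h import *
s=sense();print(s["clock"],s["eef_pos"],s["contact_force"],s["opening"])
c=get_calibration("wrist");im=grab_frame("wrist")
print([(x["conf"],toworld("wrist",x["centre"],c).round()) for x in boxes_of("wrist","balance")])
print(proj("wrist",[[496,338,38],[456,338,38],[496,298,38],[536,338,38],[496,378,38]],c).round(1))
cv2.imwrite("pics/w4.png",im)
```

```text
22.125 [495.45793618 239.82367644 100.70555324] [ 0.05444739 -0.89479364  0.20179569] 0.22223353090099798
[(0.55, array([473., 338.,  26.]))]
[[321.1  87.6]
 [245.2  88.1]
 [321.1 164.7]
 [397.   88. ]
 [321.2   5.1]]
```

View pics/w4.png

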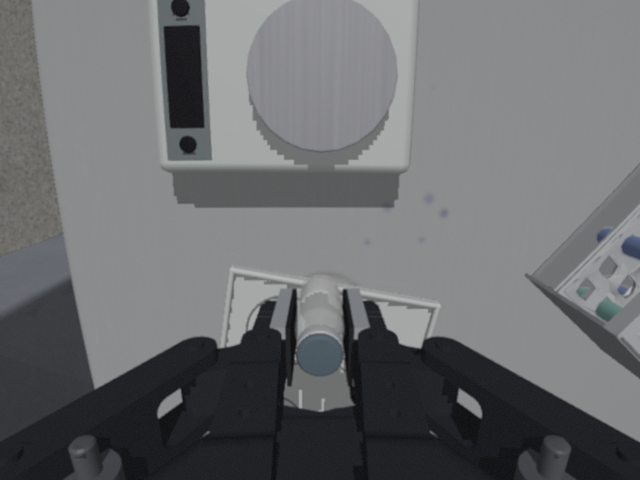

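Run:
```python
from h import *
W=lambda p,z:atz("wrist",p,z).round(1)
print("vial cap",W((320,353),136),"pan",W((322,151),38),W((247,73),38),W((397,73),38),"case",W((290,169),28), sense()["eef_pos"])
```

```text
vial cap [495.3 241.7 136. ] pan [496.6 305.3  38. ] [457.4 345.5  38. ] [535.9 345.5  38. ] case [478.2 295.1  28. ] [495.59464372 239.80670644 100.78234673]
```

servo_tool(rows=[[14,[10,1,0],[0,0,0]],[14,[22,0,0],[0,0,0]],[14,[26,0,0],[0,0,0]],[14,[22,0,0],[0,0,0]],[14,[14,0,6],[0,0,0]],[14,[8,0,12],[0,0,0]],[14,[1.5,0,12],[0,0,0]],[14,[0,0,5],[0,0,0]]])

```text
clock: 23.22
eef_pos: [495.8, 343.1, 64.2]
tcp_rot: [-3.14, 0.001, 1.571]
contact_force: [0.4, 0.4, -0.3]
opening: 0.218
```

servo_tool(rows=[[14,[0,0,2],[0,0,0]],[14,[0,0,1.5],[0,0,0]],[14,[0,0,1],[0,0,0]],[14,[0,0,0.5],[0,0,0]],[14,[0,0,0.5],[0,0,0]],[14,[0,0,0],[0,0,0]]])

```text
clock: 23.98
eef_pos: [496.6, 344.1, 60.4]
tcp_rot: [3.141, -0.0, 1.571]
contact_force: [0.2, -0.3, 1.0]
opening: 0.224
```

servo_tool(rows=[[14,[0,0,0.5],[0,0,0]],[14,[0,0,0.5],[0,0,0]],[14,[0,0,0],[0,0,0]]])

```text
clock: 24.35
eef_pos: [496.7, 344.2, 60.3]
tcp_rot: [3.141, -0.0, 1.571]
contact_force: [-3.1, -1.6, 11.4]
opening: 0.221
```

Touching. I'll open gently and back straight up.

servo_tool(rows=[[21,[0,0,0],[0,0,0]],[25,[0,0,0],[0,0,0]],[35,[0,0,0],[0,0,0]],[45,[0,0,0],[0,0,0]],[45,[0,0,-5],[0,0,0]],[50,[0,0,-25],[0,0,0]],[50,[0,0,-40],[0,0,0]],[50,[0,0,-40],[0,0,0]]])

```text
clock: 25.35
eef_pos: [496.4, 343.9, 170.6]
tcp_rot: [-3.141, 0.0, 1.571]
contact_force: [0.9, -0.7, -0.2]
opening: 0.58
```

servo_tool(rows=[[75,[-25,5,-20],[0,0,0]],[75,[-45,8,0],[0,0,0]],[75,[-50,8,0],[0,0,0]],[75,[-40,8,0],[0,0,0]],[75,[0,0,0],[0,0,0]]])

```text
clock: 25.98
eef_pos: [525.8, 181.7, 189.7]
tcp_rot: [3.141, 0.0, 1.568]
contact_force: [-0.0, 0.2, 0.3]
opening: 0.878
```

Run:
```python
from h import *
s=sense();print(s["clock"],s["eef_pos"],s["contact_force"],s["opening"])
c=get_calibration("wrist");im=grab_frame("wrist")
print(proj("wrist",[[496.6,344.5,95],[496.6,344.5,38],[471,178.3,4],[456,96,4]],c).round(1))
sd=grab_frame("side")
out=np.hstack([im,cv2.resize(sd[130:370,230:450],(440,480))]);cv2.imwrite("pics/w5.png",cv2.resize(out,(800,356)))
```

```text
25.975 [525.84044667 181.71601625 189.72117217] [-0.02553298  0.19727073  0.25964353] 0.8775715024671841
[[268.7 -19.4]
 [279.   14.2]
 [260.  226.9]
 [248.7 309.2]]
```

View pics/w5.png

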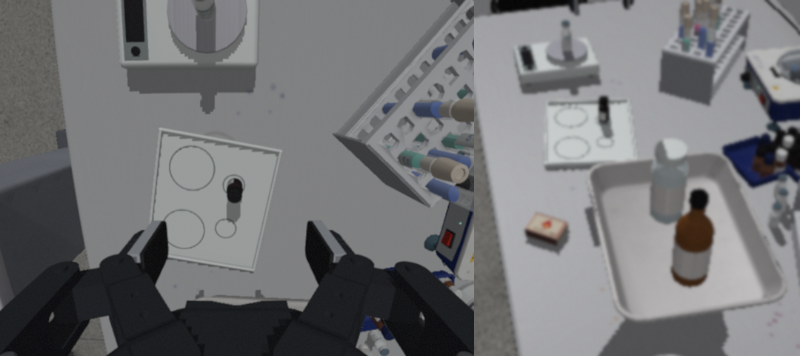

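The vial stands upright at the pan centre, and the jar and bottle are both upright in the steel tray. Now I'll fetch the jar, using the same pose at which I released it.

servo_tool(rows=[[75,[-20,3,0],[0,0,0]],[75,[-40,5,0],[0,0,0]],[75,[-50,6,0],[0,0,0]],[75,[-50,6,0],[0,0,0]],[75,[-45,6,0],[0,0,0]],[75,[-35,4,0],[0,0,0]],[75,[-20,3,0],[0,0,0]],[75,[-6.5,1,0],[0,0,0]]], force=40)

```text
clock: 27.08
eef_pos: [559.6, -83.0, 189.2]
tcp_rot: [-3.141, -0.0, 1.57]
contact_force: [-0.2, 0.1, -0.0]
opening: 0.874
```

servo_tool(rows=[[75,[0,0,12],[0,0,0]],[75,[0,0,22],[0,0,0]],[75,[0,0,25],[0,0,0]],[75,[0,0,20],[0,0,0]],[75,[0,0,9],[0,0,0]],[75,[0,0,4],[0,0,0]],[60,[0,0,0],[0,0,0]],[50,[0,0,0],[0,0,0]]])

```text
clock: 28.08
eef_pos: [559.9, -82.5, 97.9]
tcp_rot: [3.141, 0.0, 1.571]
contact_force: [0.0, -0.3, -0.2]
opening: 0.588
```

servo_tool(rows=[[36,[0,0,0],[0,0,0]],[36,[0,0,0],[0,0,0]],[36,[0,0,0],[0,0,0]],[36,[0,0,0],[0,0,0]]])

```text
clock: 28.58
eef_pos: [560.0, -82.6, 98.2]
tcp_rot: [3.14, 0.0, 1.571]
contact_force: [-1.8, 0.4, 6.2]
opening: 0.515
```

servo_tool(rows=[[36,[0,0,-4],[0,0,0]],[36,[0,0,-12],[0,0,0]],[36,[0,0,-18],[0,0,0]],[36,[0,0,-20],[0,0,0]],[36,[0,0,-16],[0,0,0]],[36,[0,0,-10],[0,0,0]],[36,[9,-3,-4],[0,0,0]],[36,[18,-6,0],[0,0,0]]])

```text
clock: 29.58
eef_pos: [550.1, -54.9, 181.1]
tcp_rot: [-3.141, -0.0, 1.57]
contact_force: [-0.3, 0.7, -3.0]
opening: 0.512
```

servo_tool(rows=[[36,[27,-9,0],[0,0,0]],[36,[33,-11,0],[0,0,0]],[36,[33,-12,0],[0,0,0]],[36,[33,-12,0],[0,0,0]],[36,[33,-11,0],[0,0,0]],[36,[27,-10,0],[0,0,0]],[36,[21,-7,0],[0,0,0]],[36,[15,-5,0],[0,0,0]]])

```text
clock: 30.58
eef_pos: [472.0, 167.9, 180.7]
tcp_rot: [-3.14, 0.0, 1.572]
contact_force: [0.1, -0.4, -2.4]
opening: 0.51
```

servo_tool(rows=[[36,[9,-3,0],[0,0,0]],[36,[3.5,-0.5,10],[0,0,0]],[36,[0,0,20],[0,0,0]],[36,[0,0,20],[0,0,0]],[36,[0,0,15],[0,0,0]],[36,[0,0,8],[0,0,0]],[36,[0,0,3],[0,0,0]],[36,[0,0,1],[0,0,0]]])

```text
clock: 31.58
eef_pos: [470.3, 179.1, 104.5]
tcp_rot: [3.141, -0.0, 1.571]
contact_force: [0.6, -0.3, -2.6]
opening: 0.511
```

servo_tool(rows=[[36,[0,0,1.5],[0,0,0]],[36,[0,0,1],[0,0,0]],[36,[0,0,1],[0,0,0]],[36,[0,0,0.5],[0,0,0]],[36,[0,0,0.5],[0,0,0]],[36,[0,0,0.5],[0,0,0]],[36,[0,0,0],[0,0,0]]])

```text
clock: 32.45
eef_pos: [470.2, 179.2, 100.1]
tcp_rot: [3.141, -0.0, 1.571]
contact_force: [-3.5, -0.1, 9.1]
opening: 0.513
```

servo_tool(rows=[[46,[0,0,0],[0,0,0]],[50,[0,0,0],[0,0,0]],[60,[0,0,0],[0,0,0]],[75,[0,0,0],[0,0,0]],[75,[0,0,0],[0,0,0]],[75,[0,0,-20],[0,0,0]],[75,[0,0,-40],[0,0,0]],[75,[0,0,-40],[0,0,0]]])

```text
clock: 33.45
eef_pos: [469.7, 178.9, 200.2]
tcp_rot: [-3.141, 0.0, 1.571]
contact_force: [1.2, 0.5, 0.2]
opening: 0.881
```

Run:
```python
from h import *
s=sense();print(s["clock"],s["eef_pos"],s["contact_force"],s["opening"])
c=get_calibration("wrist");im=grab_frame("wrist");cv2.imwrite("pics/w6.png",im)
print(proj("wrist",[[469.5,179,129],[496.6,344.5,38],[496.6,344.5,95]],c).round(1))
```

```text
33.45 [469.68831026 178.87798886 200.16119674] [1.236226  0.4634511 0.1502375] 0.880560673125452
[[319.9 260.9]
 [355.6  14.7]
 [364.5 -17.2]]
```

View pics/w6.png

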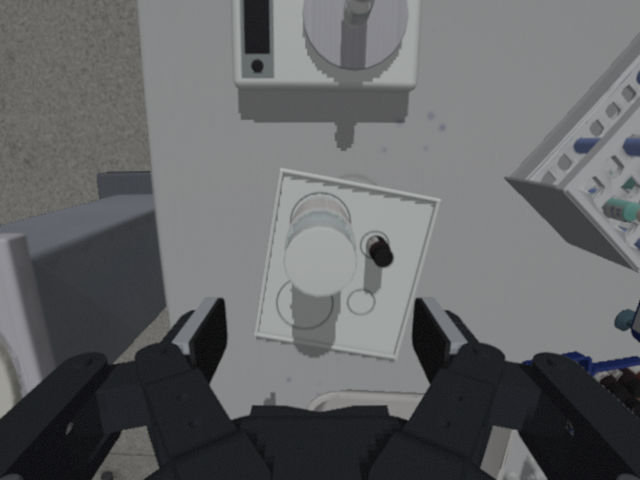

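The jar is back on its ring, with its cap within about 2 mm of the earlier view. Now the bottle.

servo_tool(rows=[[65,[-20,4.5,0],[0,0,0]],[60,[-32,7,0],[0,0,0]],[60,[-40,9,0],[0,0,0]],[60,[-40,9,0],[0,0,0]],[60,[-40,9,0],[0,0,0]],[60,[-40,9,0],[0,0,0]],[60,[-40,9,0],[0,0,0]],[60,[-40,9,0],[0,0,0]]])

```text
clock: 34.5
eef_pos: [535.6, -114.4, 199.1]
tcp_rot: [3.142, -0.0, 1.571]
contact_force: [0.7, 0.7, -0.2]
opening: 0.701
```

servo_tool(rows=[[60,[-35,8,0],[0,0,0]],[60,[-28,6,0],[0,0,0]],[60,[-18,4,0],[0,0,0]],[60,[-8,2,0],[0,0,0]],[60,[0,0,15],[0,0,0]],[60,[0,0,20],[0,0,0]],[60,[0,0,20],[0,0,0]],[60,[0,0,10],[0,0,0]]])

```text
clock: 35.5
eef_pos: [554.4, -200.7, 132.4]
tcp_rot: [-3.139, -0.001, 1.572]
contact_force: [-0.0, -0.3, 0.0]
opening: 0.706
```

servo_tool(rows=[[60,[0,0,6],[0,0,0]],[60,[0,0,2],[0,0,0]],[40,[0,0,0],[0,0,0]],[30,[0,0,0],[0,0,0]],[15,[0,0,0],[0,0,0]],[15,[0,0,0],[0,0,0]],[15,[0,0,0],[0,0,0]],[15,[0,0,0],[0,0,0]]])

```text
clock: 36.5
eef_pos: [555.8, -202.2, 126.9]
tcp_rot: [3.141, 0.0, 1.571]
contact_force: [-0.9, 0.2, 6.0]
opening: 0.262
```

servo_tool(rows=[[15,[0,0,-4],[0,0,0]],[15,[0,0,-12],[0,0,0]],[15,[0,0,-18],[0,0,0]],[15,[0,0,-20],[0,0,0]],[15,[0,0,-16],[0,0,0]],[15,[0,0,-9],[0,0,0]],[15,[8,-3,-3],[0,0,0]],[15,[18,-6,0],[0,0,0]]])

```text
clock: 37.5
eef_pos: [546.0, -175.3, 207.9]
tcp_rot: [-3.141, -0.0, 1.57]
contact_force: [0.3, 0.6, -2.9]
opening: 0.265
```

servo_tool(rows=[[15,[27,-9,0],[0,0,0]],[15,[33,-11,0],[0,0,0]],[15,[36,-12,0],[0,0,0]],[15,[36,-12,0],[0,0,0]],[15,[36,-12,0],[0,0,0]],[15,[33,-11,0],[0,0,0]],[15,[27,-9,0],[0,0,0]],[15,[21,-7,0],[0,0,0]]])

```text
clock: 38.5
eef_pos: [461.5, 74.8, 207.6]
tcp_rot: [-3.14, -0.0, 1.572]
contact_force: [0.0, -0.1, -2.2]
opening: 0.264
```

servo_tool(rows=[[15,[15,-5,0],[0,0,0]],[15,[8,-3,8],[0,0,0]],[15,[0.5,0,18],[0,0,0]],[15,[0,0,20],[0,0,0]],[15,[0,0,15],[0,0,0]],[15,[0,0,9],[0,0,0]],[15,[0,0,4],[0,0,0]],[15,[0,0,1],[0,0,0]]])

```text
clock: 39.5
eef_pos: [455.7, 96.5, 133.3]
tcp_rot: [3.141, -0.0, 1.571]
contact_force: [0.0, -0.1, -2.4]
opening: 0.266
```

servo_tool(rows=[[15,[0,0,1.5],[0,0,0]],[15,[0,0,1],[0,0,0]],[15,[0,0,1],[0,0,0]],[15,[0,0,0.5],[0,0,0]],[15,[0,0,0.5],[0,0,0]],[15,[0,0,0],[0,0,0]]])

```text
clock: 40.25
eef_pos: [455.6, 96.5, 128.9]
tcp_rot: [3.141, -0.0, 1.571]
contact_force: [-0.7, 0.5, 0.3]
opening: 0.265
```

servo_tool(rows=[[15,[0,0,0.5],[0,0,0]],[15,[0,0,0],[0,0,0]]])

```text
clock: 40.5
eef_pos: [455.9, 96.6, 128.9]
tcp_rot: [3.141, -0.0, 1.571]
contact_force: [-2.0, 0.1, 5.9]
opening: 0.264
```

servo_tool(rows=[[26,[0,0,0],[0,0,0]],[30,[0,0,0],[0,0,0]],[40,[0,0,0],[0,0,0]],[60,[0,0,0],[0,0,0]],[60,[0,0,0],[0,0,0]],[60,[0,0,-20],[0,0,0]],[60,[0,0,-40],[0,0,0]],[60,[0,0,-40],[0,0,0]]])

```text
clock: 41.5
eef_pos: [455.2, 96.4, 229.2]
tcp_rot: [-3.141, 0.0, 1.571]
contact_force: [0.4, -0.1, 0.3]
opening: 0.701
```

servo_tool(rows=[[60,[-15,20,0],[0,0,0]],[60,[-30,30,0],[0,0,0]],[60,[-30,30,0],[0,0,0]],[60,[-15,20,0],[0,0,0]],[60,[0,0,0],[0,0,0]]])

```text
clock: 42.12
eef_pos: [556.4, 5.6, 228.0]
tcp_rot: [3.142, 0.0, 1.569]
contact_force: [-0.1, -0.2, -0.6]
opening: 0.703
```

Run:
```python
from h import *
s=sense();print(s["clock"],s["eef_pos"],s["contact_force"],s["opening"])
a=grab_frame("scene");b=grab_frame("side");cs=[]
for cam in ("scene","side"):
    for t in ["bottle","jar","vial","dark_bottle","pot","matchbox"]:
        print(cam,t,[(round(x["conf"],2),toworld(cam,x["centre"]).round().tolist()) for x in boxes_of(cam,t)[:2]])
A=cv2.resize(a[160:290,180:345],None,fx=2.4,fy=2.4,interpolation=2);B=cv2.resize(b[130:350,240:440],(400,440))
A=cv2.copyMakeBorder(A,0,440-A.shape[0],0,0,0);cv2.imwrite("pics/f.png",np.hstack([A,B]))
```

```text
42.125 [556.37247489   5.56172564 227.99339976] [-0.14946206 -0.15623568 -0.56385324] 0.7025554481131335
scene bottle [(0.78, [441.0, 86.0, 82.0])]
scene jar [(0.55, [458.0, 163.0, 83.0])]
scene vial [(0.28, [448.0, -390.0, 49.0])]
scene dark_bottle []
scene pot [(0.87, [448.0, -389.0, 50.0])]
scene matchbox [(0.61, [377.0, -82.0, 16.0])]
side bottle [(0.71, [447.0, 324.0, 32.0]), (0.57, [452.0, 79.0, 81.0])]
side jar [(0.71, [473.0, 170.0, 120.0])]
side vial [(0.48, [494.0, 335.0, 74.0])]
side dark_bottle []
side pot [(0.57, [462.0, -394.0, 54.0])]
side matchbox [(0.95, [380.0, -81.0, 18.0])]
```

View pics/f.png

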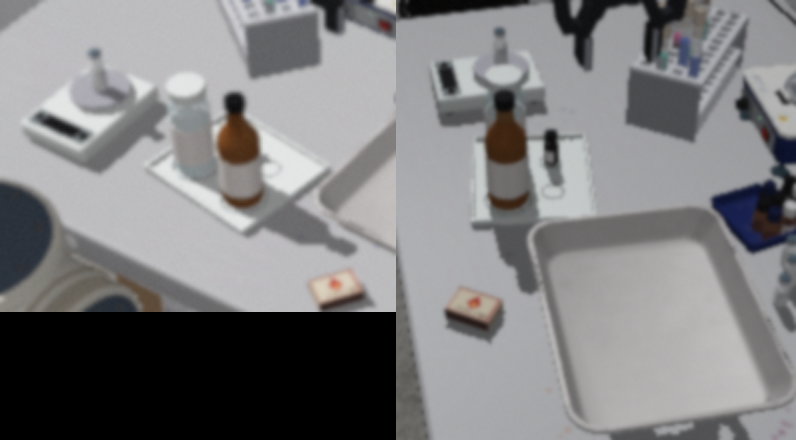

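The bottle and jar are back on their rings, the vial stands on the pan near its centre, and the bystanders haven't moved. I'll hand the job in.

```bash
python3 -c "
from rig import *
print(sign_off())"
```

```text
the job is handed in; nothing more can be done
None
```

I finished the task and handed it in at about 43 s of the 128 s allowed. I parked the bottle and then the jar upright in the steel tray, stood the vial on the balance pan, and returned the jar and then the bottle to their rings.

**Bottle and jar:** in the last camera checks both stood upright, within about 3 mm of their starting detections. Wrist forces at every touchdown were about 12 N or less.

**Vial:** it stands upright on the pan. I put it within a few mm of the centre, judging by eye from the picture. My early estimates of the pan position from the scene and side cameras differed from the close wrist view by 5–8 mm; I used the wrist view.

**Bystanders:** the pot and matchbox were detected within 4 mm of their starting places. The networks missed the dark bottle in the final pictures, though it shows standing on its ring in the side view. They also missed the vial in the final scene picture, giving only a low-confidence false hit on the pot, but detected it on the pan in the side view.

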